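# Set out a beam line on the optical table

### The arm

A 7-joint arm with a two-finger parallel gripper is mounted at the origin on the work surface. World frame = base frame: x ahead of the robot, y to its left, z up, the work surface at z = 0. Lengths are in m, angles in rad, forces in N, time in s.
With the tool pointing down it reaches from about 0.425 to 0.925 m from the base axis. Payload 6.8 kg.
Tool frame: the origin (TCP) lies on the centre line of the jaws, within the pads' length; the fingertips stand 8 mm ahead of it and the grasp point (between the pads) lies 11 mm behind it; z points along the fingers, x is the direction in which the jaws open and shut, and the axes are right-handed (so a half turn about z gives the same grasp; the last joint's range is limited). The gripper opens to 88 mm and grips with 3 to 60 N. Pads are 20 mm wide; open, the fingers measure 115 mm over their backs; the gripper's body (75 mm by 178 mm) begins 61 mm behind the grasp point.
Start: joints at [-1.421, 0.477, 0.022, 1.555, -0.011, 1.109, -0.083], TCP at [0.172, 0.653, 0.209] pointing down, gripper open.
Joint ranges: [-2.96, 2.96], [-0.34, 2.1], [-1.41, 1.46], [0.24, 2.44], [-1.37, 4.51], [0.17, 1.92], [-2.96, 2.96]. Speed limits (rad/s): [2.39, 2.39, 3.14, 3.14, 3.14, 3.14, 3.14].

### API

Orientations are given as a rotation vector (axis times angle).
In Python, from workcell import r, vision gives the robot as it stands. The module is installed in compiled form; this text tells all that it offers.
- The arm moves only by the tool carry_out, never from a script. Its arguments are lists of equal length, an entry for each row: "offset": the shift along the world's x, y, z each as a share of 30 mm, from -1 to 1, a list of three; "dr": the turn, a rotation vector about the world's x, y, z each as a share of 5 degrees, from -1 to 1, a list of three. A call has 1 to 12 rows; each row shifts and turns the commanded pose from where the row before left it; what a row does not reach is not made up. A row lasts 1/12 s, in which the tool goes at most 41.7 mm and 7.16 degrees, less where a joint would pass 70% of its speed; a pose out of reach is approached as far as the arm can. A call with a number of a shift or a turn outside -1 to 1 is refused whole. A call with a gripper value outside its range is refused whole. "gripper" is the gripper's target within -1 to 1 (fully open at 1, half-way at 0, shut at -1), set as the call begins (left out, the last holds). The fingers move at their own pace and stop on an object; "newtons" is the grip in N (left out, the last holds). Time passes only in rows, so rows that do not move let the fingers close. It gives the time, the measured TCP pose, the force and the opening at its end, in the units of the state.
- r.state(): the state, without advancing time (a new reading comes with each control period).
- vision.camera(name): name is "scene" or "top"; returns a dict with "frame" (400x640x3 uint8, blue, green, red), "range_z" (400x640 float32, m along the optical axis (not along the pixel's ray), 0 where there is no reading), "fov_y" (degrees; the focal length in pixels is half the picture's height over the tangent of half this angle, whatever the lens; pixels are square), "cx", "cy" (the principal point, pixels), "eye" and "orientation" of the camera in the world. Camera axes: x right, y up, looking along -z (the intrinsics and any distortion apply to the point x, -y, -z); pixel columns grow to the right and rows downward; lengths in m; the calibration is good to about 2 mm. A picture is of the moment at which its call begins.
- r.close_job(): hands the job in, once; it reports no verdict.
The state is a dict: "clock": time; "q": joint angles; "dq": joint speeds; "joint_torque": joint torques, N m; "tcp_pos": TCP position; "tcp_rot": TCP orientation; "wrist_force": force on the tool from outside, world axes, zero at the start; "ft_torque": the same for the moment, N m; "gripper_width": finger opening in m.
Only numpy, scipy, OpenCV 4.12 (cv2) and the standard library are available. Lean on these libraries where they do the work, as an engineer would, in place of code of your own. Each camera call takes 0.05 s, during which the arm holds its last target. There are 200 camera calls.

### The job

Set out the beam line on the optical table: stand the small lens in the laser's beam 70 mm from the laser's window, the round riser in the beam 80 mm beyond the small lens with the beam-splitter cube centred on top of it, and the large lens in the beam 80 mm in front of the power meter's face; both lenses face along the beam and the cube sits square to it, its seam sending the beam left. Stand the beam dump to the left of the riser (as seen looking along the beam from the laser), straight out from it at 100 mm, with its mouth facing the riser and square to the beam. Distances on the table are from middle to middle of the things (from window or face for laser and meter), good to about a centimetre; leave the screwdriver, the bottle and the tray where they are.

Things in the scene. Friction and masses are not known exactly. Their poses are not given: they have to be found in the camera images.
- laser: Laser head, fixed: blue box 260 long, 90 wide, top 85 mm above the table, with a round dark snout (28 mm across, 14 long) at one end, and the window at the snout's tip, 50 mm above the table. Origin: on the table directly under the window. x: the direction in which the beam leaves (away from the box), y: to the left of the beam, z up. The beam is the straight level line from the window along x.
- meter: Power meter head, fixed: grey disc 60 mm across and 32 thick standing on edge, centre 50 mm above the table, on a round steel foot; it stands in the beam 310 to 360 mm from the laser's window, its dark sensor face towards the laser. Origin: on the table directly under the sensor face. x: points away from the laser (the face looks to -x), to within 0.1 rad of the beam; z up. The foot is 56 mm across and reaches 10 mm in front of the face.
- small_lens: Small lens: glass in a black square frame 34 wide (along y), 34 high and 14 thick (along x), carried at 50 above the table by a thin steel post on a round steel foot 44 across and 10 thick; top of frame at 67, about 0.2 kg, loose. All sizes in mm. Origin: centre of the foot's underside, directly under the lens. x: the lens's optical axis, either way round; z up.
- large_lens: Large lens: glass in a black square frame 54 wide (along y), 54 high and 14 thick (along x), carried at 50 above the table by a thin steel post on a round steel foot 44 across and 10 thick; top of frame at 77, about 0.2 kg, loose. All sizes in mm. Origin: centre of the foot's underside, directly under the lens. x: the lens's optical axis, either way round; z up.
- riser: Riser: plain round dark steel pedestal, 50 mm across and 32 mm high, flat top, about 0.17 kg, loose. Origin: centre of its underside; z up.
- splitter: Beam-splitter cube: pale blue-grey glass block 30 x 30 mm on plan and 32 mm high with its thin black bottom plate, with a dark upright seam along one diagonal, about 0.08 kg, loose. Origin: centre of its underside. x, y: square to its sides; seen from above the seam runs from the corner at -x -y to that at +x +y, so that a beam along x is sent off to the left (a half turn makes no difference). z up. At the start it is less than an eighth of a turn from its proper direction.
- dump: Beam dump: dark metal block 46 mm long (x), 40 wide (y), 70 high, with black fins on top, and at the front (-x) a round snout, the mouth, 28 mm across, 50 mm above the table, that sticks out 12 mm; about 0.3 kg, loose. Origin: centre of the block's underside (snout not counted). The mouth looks to -x; z up.
- screwdriver: Bystander: screwdriver, 170 mm long, lying on the table near the robot, along its own x. Origin underneath it, on its axis.
- bottle: Bystander: closed white bottle, 48 mm across, 80 high, standing on the far side. Origin: centre of its underside.
- tray: Bystander: small open grey tray, 90 x 70 x 25 mm high, on the far side. Origin: centre of its underside.
Things that resemble listed ones, but are neither listed nor needed, are in the scene too. What is shaped like the dump but orange is not meant.

How it is judged:
By the outcome, as a careful person would: the job done as asked, in the order asked, and still so for the second after the job is handed in, with the robot touching nothing.
It also fails if it takes over 131 s, if anything falls off the work surface, if the arm or the gripper's body presses on something with over 40 N, if the wrist force passes 120 N, or if a joint passes its speed limit or range.

## Working session

There is one attempt and no reset: what is moved stays moved. The work goes in short steps, Python scripts to look and compute and a tool call to move; the robot and the scene stay as the last step left them, time stands still between calls to the robot, and variables do not carry over. Pictures are saved under pics/ and viewed, about 12 in all and at most 16, crops included, and the job is handed in when it is done.

Besides the shell and the picture viewer there is one more tool, called by a JSON object that holds its "api" and its "payload". carry_out: Moves the arm, as the interface text tells. Shift numbers are shares of 30 mm and turn numbers shares of 5 degrees, none past 1 either way. Its arguments: {"type":"object","properties":{"offset":{"type":"array"},"dr":{"type":"array"},"gripper":{"type":"number"},"newtons":{"type":"number"}},"required":["offset","dr"]}

```bash
mkdir -p pics; python3 - <<'E'
from workcell import r, vision
import cv2,numpy as np,pickle
print(r.state())
for n in ("scene","top"):
    c=vision.camera(n); pickle.dump(c,open(n+"0.pkl","wb"))
    cv2.imwrite(f"pics/{n}0.png",c["frame"])
    print(n,{k:v for k,v in c.items() if k not in("frame","range_z")})
E
```

```text
{'clock': 0.0, 'q': array([-1.42109396,  0.47777616,  0.02234581,  1.55644125, -0.01150688,
        1.10929565, -0.08307802]), 'dq': array([ 0.00043204, -0.00021944,  0.00170898, -0.00022467, -0.000121  ,
        0.00068458,  0.00041875]), 'joint_torque': array([ 6.34619373e-04, -5.82863975e+01,  1.53499290e+00, -2.72618043e+01,
       -5.42315980e-02,  1.68963487e-02,  1.71255365e-04]), 'tcp_pos': array([0.17195441, 0.65208421, 0.20800223]), 'tcp_rot': array([ 2.48758643e+00,  1.91677279e+00, -2.09972098e-03]), 'wrist_force': array([-0.39820766, -0.55149152,  0.69246542]), 'ft_torque': array([-0.04941062, -0.02072814,  0.00741874]), 'gripper_width': 0.08791836521066805}
scene {'fov_y': 49.723118721673416, 'cx': 320.58031945109946, 'cy': 190.54612117698903, 'eye': array([ 0.9942801 , -0.86578026,  0.60544958]), 'orientation': array([0.99941766, 0.23798991, 0.46419141])}
top {'fov_y': 54.03565654600533, 'cx': 321.44526574111563, 'cy': 203.29770243132856, 'eye': array([ 0.52000091, -0.03772449,  1.03622168]), 'orientation': array([ 0.04332314, -0.06068558, -1.55470402])}
```

View pics/scene0.png

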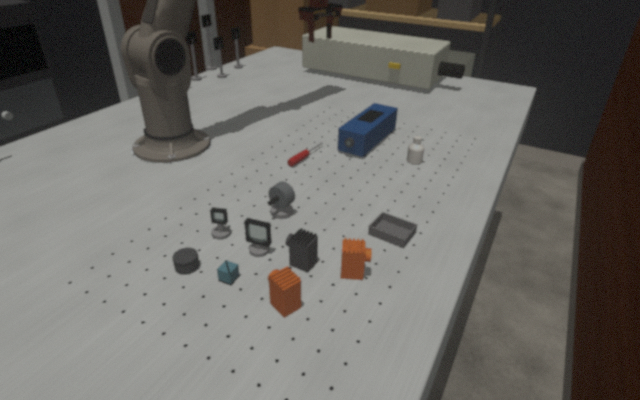

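View pics/top0.png

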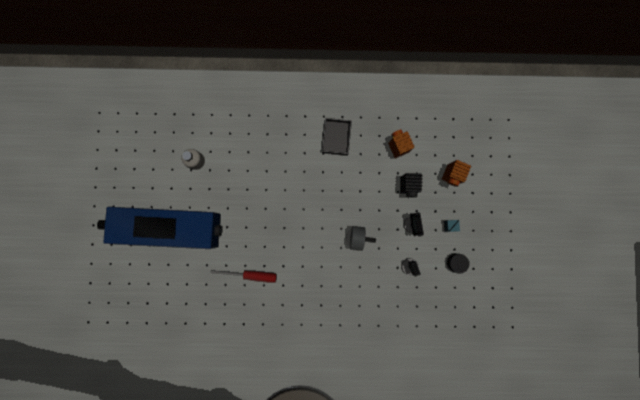

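The scene view shows two orange dump lookalikes at (285,290) and (354,258), the dark dump at (303,250), the lenses at (219,218) and (257,235), the riser at (186,261) and the cube at (228,271). The top view shows the laser at (160,228) with dark ends at 101 and 218, and the meter at (357,238). The beam should therefore run to image right. I'll measure and enlarge next.

```bash
cat > h.py <<'E'
import numpy as np,cv2
from scipy.spatial.transform import Rotation as R
def K(c): return 200/np.tan(np.radians(c["fov_y"]/2))
def cloud(c):
    f=K(c); v,u=np.mgrid[:400,:640]; d=c["range_z"]
    p=np.dstack([(u-c["cx"])/f*d,-(v-c["cy"])/f*d,-d])
    return p@R.from_rotvec(c["orientation"]).as_matrix().T+c["eye"]
def plane(c,u,v,z):
    f=K(c); d=np.dstack([(np.asarray(u)-c["cx"])/f,-(np.asarray(v)-c["cy"])/f,-np.ones_like(np.asarray(u,float))])[0]@R.from_rotvec(c["orientation"]).as_matrix().T
    return (c["eye"]+d*((z-c["eye"][2])/d[:,2])[:,None])
def blobs(c,zlo=.012,amin=12):
    P=cloud(c); ok=c["range_z"]>0
    m=(ok&(P[...,2]>zlo)&(P[...,2]<.15)&(P[...,0]>.3)&(P[...,0]<.95)&(abs(P[...,1])<.75)).astype(np.uint8)
    n,l,s,_=cv2.connectedComponentsWithStats(m)
    return P,[(s[i],l==i) for i in range(1,n) if s[i][4]>=amin]
E
python3 - <<'E'
from h import *; import pickle
for n in("top","scene"):
    c=pickle.load(open(n+"0.pkl","rb")); P,B=blobs(c)
    t=P[...,2][(abs(P[...,1])<.4)&(P[...,0]>.4)&(P[...,0]<.8)&(c["range_z"]>0)]
    print(n,"table z",np.percentile(t,[5,50,90]))
    for s,m in B:
        q=P[m]; zt=np.percentile(q[:,2],95); top=m&(P[...,2]>zt-.008)
        (a,b),wh,an=cv2.minAreaRect((P[top][:,:2]*1000).astype(np.float32))
        print(s[:4],s[4],"ztop %.3f"%zt,"mean",P[m].mean(0).round(3),"toprect",round(a),round(b),np.round(wh),round(an))
t=cv2.imread("pics/top0.png"); s=cv2.imread("pics/scene0.png")
cv2.imwrite("pics/c1.png",cv2.resize(t[120:290,340:490],None,fx=5,fy=5,interpolation=cv2.INTER_CUBIC)[:,:][:850:1,:750][0:850][:,:][:600+250][::1] if 0 else cv2.resize(t[125:280,335:480],None,fx=3.85,fy=3.85,interpolation=cv2.INTER_CUBIC))
cv2.imwrite("pics/c2.png",cv2.resize(s[165:325,160:385],None,fx=3.5,fy=3.5,interpolation=cv2.INTER_CUBIC))
cv2.imwrite("pics/c3.png",cv2.resize(t[190:270,90:390],None,fx=2.66,fy=2.66,interpolation=cv2.INTER_CUBIC))
E
```

```text
top table z [-3.41361077e-03 -4.05682906e-05  5.87306616e-02]
[322 118  30  37] 195 ztop 0.027 mean [ 0.766 -0.086  0.022] toprect 766 -85 [70. 91.] 85
[389 129  26  29] 472 ztop 0.075 mean [ 0.74  -0.246  0.061] toprect 745 -249 [55. 42.] 24
[182 149  22  21] 350 ztop 0.081 mean [0.693 0.278 0.054] toprect 696 286 [22. 21.] 65
[443 160  28  27] 503 ztop 0.075 mean [ 0.667 -0.386  0.062] toprect 666 -390 [41. 59.] 68
[401 173  22  25] 464 ztop 0.075 mean [ 0.637 -0.272  0.063] toprect 639 -276 [40. 51.] 87
[ 97 207 125  42] 4341 ztop 0.088 mean [0.518 0.339 0.082] toprect 519 345 [261.  90.] 88
[410 213  14  24] 252 ztop 0.079 mean [ 0.536 -0.285  0.059] toprect 537 -287 [56. 15.] 7
[445 220  15  12] 167 ztop 0.034 mean [ 0.535 -0.386  0.03 ] toprect 535 -387 [28. 31.] 1
[346 226  30  25] 413 ztop 0.081 mean [ 0.5   -0.141  0.067] toprect 500 -139 [32. 41.] 84
[448 254  22  20] 342 ztop 0.035 mean [ 0.439 -0.4    0.03 ] toprect 438 -402 [48. 48.] 19
[408 260  13  17] 136 ztop 0.070 mean [ 0.428 -0.279  0.056] toprect 427 -281 [33. 14.] 20
[211 270  66  13] 396 ztop 0.027 mean [0.399 
[... 476 characters left out ...]
p 0.068 mean [ 0.43  -0.282  0.048] toprect 428 -280 [35. 18.] 21
[368 212  49  33] 509 ztop 0.026 mean [ 0.767 -0.086  0.02 ] toprect 767 -84 [76. 90.] 86
[244 217  28  33] 660 ztop 0.078 mean [ 0.539 -0.288  0.052] toprect 538 -287 [56. 18.] 9
[285 228  33  41] 981 ztop 0.074 mean [ 0.646 -0.284  0.051] toprect 643 -274 [44. 47.] 89
[340 238  32  38] 934 ztop 0.074 mean [ 0.749 -0.259  0.053] toprect 742 -250 [46. 43.] 24
[172 247  27  24] 502 ztop 0.034 mean [ 0.446 -0.407  0.028] toprect 440 -403 [48. 49.] 60
[217 260  22  22] 330 ztop 0.034 mean [ 0.54  -0.39   0.027] toprect 536 -386 [32. 32.] 4
[268 266  33  48] 1186 ztop 0.074 mean [ 0.678 -0.4    0.053] toprect 671 -391 [42. 50.] 66
```

View pics/c1.png

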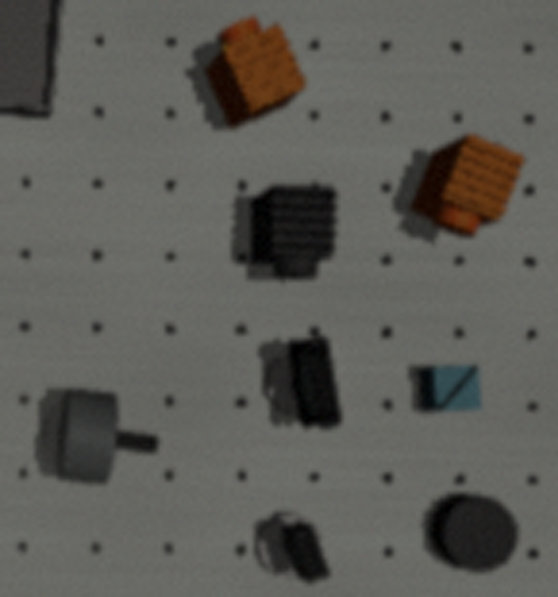

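View pics/c2.png

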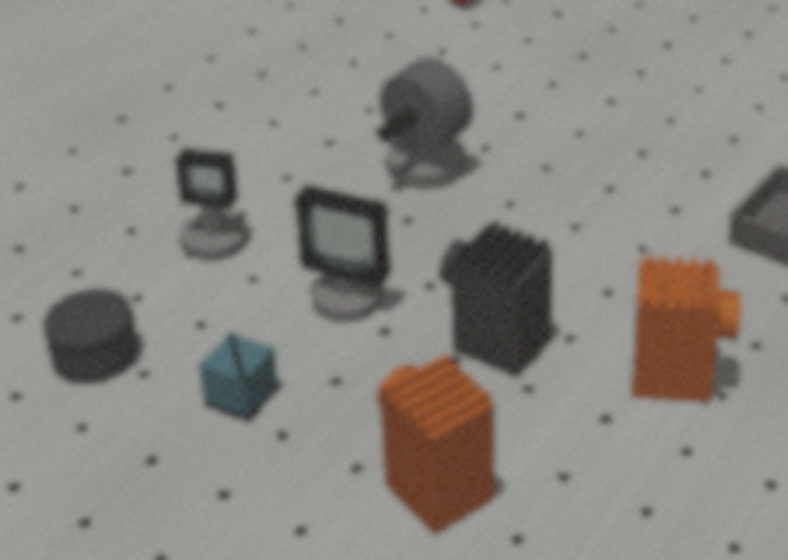

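View pics/c3.png

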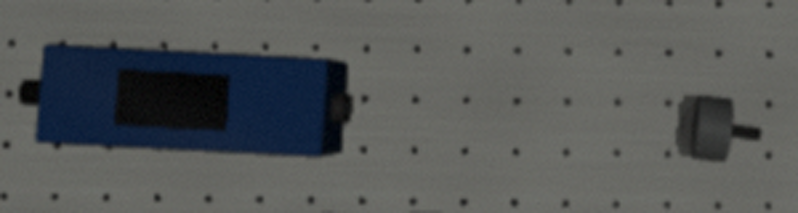

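What the crops settle:
- **Dump:** three candidates in the top view, orange (400,143), orange (457,172) and dark (411,184). The dark one is meant. Its mouth points down in the image.
- **Laser:** the snout is on the right end at (218,230), facing the meter. The left stub is only a cable.
- **Beam:** about 2° off -y.
- **Cube:** its seam runs from lower left to upper right, which is proper.

The first reach is for the small lens at (0.4275,-0.2805).

{"api": "carry_out", "payload": {"offset": [[0.725, -0.94, 0], [0.725, -0.94, 0], [0.725, -0.94, 0], [0.725, -0.94, 0], [0.725, -0.94, 0], [0.725, -0.94, 0], [0.725, -0.94, 0], [0.725, -0.94, 0], [0.725, -0.94, 0], [0.725, -0.94, 0], [0.725, -0.94, 0], [0.725, -0.94, 0]], "dr": [[0, 0, -1], [0, 0, -1], [0, 0, -1], [0, 0, -1], [0, 0, -1], [0, 0, -1], [0, 0, -1], [0, 0, -1], [0, 0, -1], [0, 0, -1], [0, 0, -1], [0, 0, 0]], "gripper": 1, "newtons": 20}}

```text
clock: 1.1
tcp_pos: [0.4336, 0.3127, 0.2088]
tcp_rot: [3.094, 0.545, -0.001]
wrist_force: [0.2, 1.2, -0.3]
gripper_width: 0.0877
```

{"api": "carry_out", "payload": {"offset": [[0.725, -0.94, 0], [0.725, -0.94, 0], [0.725, -0.94, 0], [0.725, -0.94, 0], [-0.2, -1, 0], [-0.2, -1, 0], [-0.2, -1, 0], [-0.2, -1, 0], [-0.2, -1, 0], [-0.2, -1, 0], [-0.2, -1, 0], [-0.2, -1, 0]], "dr": [[0, 0, 0], [0, 0, 0], [0, 0, 0], [0, 0, 0], [0, 0, 0], [0, 0, 0], [0, 0, 0], [0, 0, 0], [0, 0, 0], [0, 0, 0], [0, 0, 0], [0, 0, 0]]}}

```text
clock: 2.1
tcp_pos: [0.4713, -0.0399, 0.2088]
tcp_rot: [-3.093, -0.552, 0.001]
wrist_force: [1.1, -0.6, 0.5]
gripper_width: 0.0877
```

{"api": "carry_out", "payload": {"offset": [[-0.2, -1, 0], [-0.2, -1, 0], [-0.2, -1, 0], [-0.2, -1, 0], [-0.2, -1, 0], [-0.2, -1, 0], [-0.2, -1, 0], [0, 0, 0]], "dr": [[0, 0, 0], [0, 0, 0], [0, 0, 0], [0, 0, 0], [0, 0, 0], [0, 0, 0], [0, 0, 0], [0, 0, 0]]}}

```text
clock: 2.77
tcp_pos: [0.4278, -0.2543, 0.2093]
tcp_rot: [3.092, 0.539, -0.001]
wrist_force: [-0.6, 1.2, -0.7]
gripper_width: 0.0878
```

```bash
cat >> h.py <<'E'
def go(x,y,z,yaw):
    from workcell import r
    s=r.state(); p=s["tcp_pos"]; M=R.from_rotvec(s["tcp_rot"]).as_matrix()
    a=np.degrees(np.arctan2(M[1,0],M[0,0])); d=(yaw-a+90)%180-90
    tilt=R.from_matrix(M@np.diag([1,-1,-1])).as_matrix()@[0,0,1]
    print("t %.2f"%s["clock"],"pos",(p*1000).round(1),"yaw %.1f"%a,"tilt",tilt.round(4),"w %.1f"%(s["gripper_width"]*1000),"F",s["wrist_force"].round(1),"q7 %.2f"%s["q"][6])
    print("need mm",((np.array([x,y,z])-p)*1000).round(1),"units",((np.array([x,y,z])-p)/.03).round(2),"yaw deg %.1f units %.2f"%(d,d/5))
E
python3 -c "
from h import *; go(.4275,-.2805,.040,20.5)"
```

```text
t 2.77 pos [ 427.8 -254.3  209.3] yaw 19.8 tilt [-1.0e-04  2.7e-03  1.0e+00] w 87.8 F [-0.6  1.2 -0.7] q7 0.93
need mm [  -0.3  -26.2 -169.3] units [-0.01 -0.87 -5.64] yaw deg 0.7 units 0.14
```

{"api": "carry_out", "payload": {"offset": [[0, -0.87, 0], [0, 0, -0.9], [0, 0, -0.9], [0, 0, -0.9], [0, 0, -0.9], [0, 0, -0.8], [0, 0, -0.7], [0, 0, -0.54], [0, 0, 0]], "dr": [[0, 0, 0.14], [0, 0, 0], [0, 0, 0], [0, 0, 0], [0, 0, 0], [0, 0, 0], [0, 0, 0], [0, 0, 0], [0, 0, 0]]}}

```text
clock: 3.52
tcp_pos: [0.4281, -0.2729, 0.0369]
tcp_rot: [-3.086, -0.571, 0.008]
wrist_force: [-0.1, 0.6, -0.6]
gripper_width: 0.0878
```

{"api": "carry_out", "payload": {"offset": [[0, 0, 0], [0, 0, 0], [0, 0, 0], [0, 0, 0], [0, 0, 0], [0, 0, 0], [0, 0, 0], [0, 0, 0]], "dr": [[0, 0, 0], [0, 0, 0], [0, 0, 0], [0, 0, 0], [0, 0, 0], [0, 0, 0], [0, 0, 0], [0, 0, 0]], "gripper": -1, "newtons": 15}}

```text
clock: 4.18
tcp_pos: [0.43, -0.2746, 0.0399]
tcp_rot: [3.089, 0.571, 0.0]
wrist_force: [-1.8, -1.0, 0.5]
gripper_width: 0.0381
```

```bash
cat >> h.py <<'E'
def pic(name,crops=()):
    from workcell import vision
    for n,(x0,y0,x1,y1),k in crops:
        f=vision.camera(n)["frame"]
        cv2.imwrite(f"pics/{name}_{n}.png",cv2.resize(f[y0:y1,x0:x1],None,fx=k,fy=k,interpolation=cv2.INTER_CUBIC))
E
python3 -c "
from h import *; go(.5118,.1312,.040,-2.1); pic('g1',[('scene',(130,150,330,290),3)])"
```

```text
t 4.18 pos [ 430.  -274.6   39.9] yaw 20.9 tilt [-1.e-04  0.e+00  1.e+00] w 38.1 F [-1.8 -1.   0.5] q7 1.23
need mm [8.180e+01 4.058e+02 1.000e-01] units [ 2.73 13.53  0.  ] yaw deg -23.0 units -4.61
```

View pics/g1_scene.png

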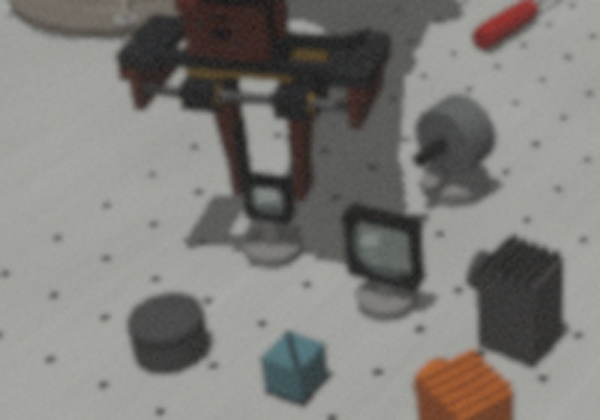

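The picture shows the small lens between the nearly shut fingers, with the frame around (268,198) in the crop. The tool fell about 5 mm short in y, so I'll open a little, shift and close.

{"api": "carry_out", "payload": {"offset": [[0, 0, 0], [0, 0, 0], [0, -0.1, 0], [-0.03, -0.1, 0], [-0.03, 0, 0], [0, 0, 0]], "dr": [[0, 0, 0], [0, 0, 0], [0, 0, 0], [0, 0, 0], [0, 0, 0], [0, 0, 0]], "gripper": 0.1}}

```text
clock: 4.73
tcp_pos: [0.428, -0.2809, 0.0398]
tcp_rot: [3.089, 0.57, -0.0]
wrist_force: [-0.4, -1.2, -0.2]
gripper_width: 0.0484
```

{"api": "carry_out", "payload": {"offset": [[0, 0, 0], [0, 0, 0], [0, 0, 0], [0, 0, 0], [0, 0, 0], [0, 0, 0], [0, 0, 0], [0, 0, 0]], "dr": [[0, 0, 0], [0, 0, 0], [0, 0, 0], [0, 0, 0], [0, 0, 0], [0, 0, 0], [0, 0, 0], [0, 0, 0]], "gripper": -1}}

```text
clock: 5.4
tcp_pos: [0.4284, -0.2805, 0.0398]
tcp_rot: [-3.089, -0.571, -0.0]
wrist_force: [0.7, 0.8, -0.8]
gripper_width: 0.0339
```

```bash
python3 -c "
from h import *; go(.5118,.1312,.040,-2.1)"
```

```text
t 5.40 pos [ 428.4 -280.5   39.8] yaw 20.9 tilt [-1.e-04 -0.e+00  1.e+00] w 33.9 F [ 0.7  0.8 -0.8] q7 1.24
need mm [8.340e+01 4.117e+02 2.000e-01] units [2.780e+00 1.372e+01 1.000e-02] yaw deg -23.0 units -4.61
```

{"api": "carry_out", "payload": {"offset": [[0, 0, 0.4], [0, 0, 0.8], [0, 0, 0.9], [0, 0, 0.9], [0, 0, 0.9], [0, 0, 0.5], [0.1, 0.5, 0], [0.2, 0.9, 0], [0.2, 0.95, 0], [0.2, 0.95, 0], [0.2, 0.95, 0], [0.2, 0.95, 0]], "dr": [[0, 0, 0], [0, 0, 0], [0, 0, 0], [0, 0, 0], [0, 0, 0], [0, 0, 0], [0, 0, -0.5], [0, 0, -0.5], [0, 0, -0.6], [0, 0, -0.5], [0, 0, -0.5], [0, 0, -0.5]]}}

```text
clock: 6.4
tcp_pos: [0.4607, -0.1235, 0.1722]
tcp_rot: [-3.138, -0.144, 0.0]
wrist_force: [0.1, 0.2, -2.2]
gripper_width: 0.0337
```

{"api": "carry_out", "payload": {"offset": [[0.2, 0.95, 0], [0.2, 0.95, 0], [0.2, 0.95, 0], [0.2, 0.95, 0], [0.2, 0.95, 0], [0.2, 0.95, 0], [0.2, 0.95, 0], [0.2, 0.9, 0], [0.1, 0.5, 0], [0, 0, 0], [0, 0, 0]], "dr": [[0, 0, -0.5], [0, 0, -0.5], [0, 0, -0.5], [0, 0, 0], [0, 0, 0], [0, 0, 0], [0, 0, 0], [0, 0, 0], [0, 0, 0], [0, 0, 0], [0, 0, 0]]}}

```text
clock: 7.32
tcp_pos: [0.512, 0.1166, 0.1718]
tcp_rot: [3.14, -0.055, -0.001]
wrist_force: [0.5, -0.2, -2.0]
gripper_width: 0.034
```

```bash
python3 -c "
from h import *; go(.5118,.1312,.040,-2.1)"
```

```text
t 7.32 pos [512.  116.6 171.8] yaw -2.0 tilt [5.e-04 9.e-04 1.e+00] w 34.0 F [ 0.5 -0.2 -2. ] q7 -0.15
need mm [  -0.2   14.6 -131.8] units [-0.01  0.49 -4.39] yaw deg -0.1 units -0.02
```

{"api": "carry_out", "payload": {"offset": [[0, 0.25, 0], [0, 0.24, 0], [0, 0, -0.6], [0, 0, -0.8], [0, 0, -0.8], [0, 0, -0.8], [0, 0, -0.7], [0, 0, -0.4], [0, 0, -0.2], [0, 0, 0], [0, 0, 0]], "dr": [[0, 0, 0], [0, 0, 0], [0, 0, 0], [0, 0, 0], [0, 0, 0], [0, 0, 0], [0, 0, 0], [0, 0, 0], [0, 0, 0], [0, 0, 0], [0, 0, 0]]}}

```text
clock: 8.23
tcp_pos: [0.5129, 0.1315, 0.0434]
tcp_rot: [-3.141, 0.058, -0.001]
wrist_force: [-0.0, -0.5, -2.5]
gripper_width: 0.0342
```

```bash
python3 -c "
from h import *; go(.5118,.1312,.040,-2.1)"
```

```text
t 8.23 pos [512.9 131.5  43.4] yaw -2.1 tilt [-8.e-04 -2.e-04  1.e+00] w 34.2 F [-0.  -0.5 -2.5] q7 -0.03
need mm [-1.1 -0.3 -3.4] units [-0.04 -0.01 -0.11] yaw deg 0.0 units 0.00
```

{"api": "carry_out", "payload": {"offset": [[-0.02, 0, -0.06], [0, 0, -0.06], [0, 0, 0], [0, 0, 0]], "dr": [[0, 0, 0], [0, 0, 0], [0, 0, 0], [0, 0, 0]]}}

```text
clock: 8.57
tcp_pos: [0.5123, 0.1319, 0.0398]
tcp_rot: [-3.14, 0.057, -0.002]
wrist_force: [0.4, 0.3, 0.2]
gripper_width: 0.0336
```

{"api": "carry_out", "payload": {"offset": [[0, 0, 0], [0, 0, 0], [0, 0, 0], [0, 0, 0], [0, 0, 0], [0, 0, 0.3], [0, 0, 0.6], [0, 0, 0.9], [0, 0, 0.9], [0, 0, 0.9], [0, 0, 0.9], [0, 0, 0]], "dr": [[0, 0, 0], [0, 0, 0], [0, 0, 0], [0, 0, 0], [0, 0, 0], [0, 0, 0], [0, 0, 0], [0, 0, 0], [0, 0, 0], [0, 0, 0], [0, 0, 0], [0, 0, 0]], "gripper": 1}}

```text
clock: 9.57
tcp_pos: [0.5148, 0.132, 0.1795]
tcp_rot: [-3.137, 0.058, -0.012]
wrist_force: [0.9, 0.2, -0.4]
gripper_width: 0.0882
```

{"api": "carry_out", "payload": {"offset": [[-0.06, -0.5, 0.2], [-0.14, -0.98, 0.2], [-0.14, -0.98, 0], [-0.14, -0.98, 0], [-0.14, -0.98, 0], [-0.14, -0.98, 0], [-0.14, -0.98, 0], [-0.14, -0.98, 0], [-0.14, -0.98, 0], [-0.14, -0.98, 0], [-0.14, -0.98, 0], [-0.14, -0.98, 0]], "dr": [[0, 0, 0], [0, 0, 0], [0, 0, 0], [0, 0, 0], [0, 0, 0], [0, 0, 0], [0, 0, 0], [0, 0, 0], [0, 0, 0], [0, 0, 0], [0, 0, 0], [0, 0, 0]]}}

```text
clock: 10.57
tcp_pos: [0.4616, -0.2089, 0.1856]
tcp_rot: [-3.141, 0.058, 0.003]
wrist_force: [0.8, 0.1, -0.3]
gripper_width: 0.0877
```

{"api": "carry_out", "payload": {"offset": [[-0.14, -0.98, 0], [-0.14, -0.98, 0], [-0.14, -0.98, 0], [-0.14, -0.98, 0], [-0.14, -0.98, 0], [-0.1, -0.9, 0], [-0.06, -0.5, 0], [0, 0, 0], [0, 0, 0]], "dr": [[0, 0, 0], [0, 0, 0], [0, 0, 0], [0, 0, 0], [0, 0, 0], [0, 0, 0], [0, 0, 0], [0, 0, 0], [0, 0, 0]]}}

```text
clock: 11.32
tcp_pos: [0.4359, -0.3965, 0.1855]
tcp_rot: [-3.14, 0.061, 0.003]
wrist_force: [0.4, 0.3, -0.1]
gripper_width: 0.0879
```

```bash
python3 - <<'E'
from h import *; from workcell import vision
go(.439,-.4025,.022,-2.1)
for n in("top","scene"):
    c=vision.camera(n); P,B=blobs(c)
    for s,m in B:
        q=P[m]; zt=np.percentile(q[:,2],95); top=m&(P[...,2]>zt-.008)
        if q[:,1].max()>.45 or s[4]>5000: pass
        (a,b),wh,an=cv2.minAreaRect((P[top][:,:2]*1000).astype(np.float32))
        if -.2<q[:,1].mean()<.5 and q[:,0].mean()<.6: print(n,s[:5],"z %.3f"%zt,"rect",round(a,1),round(b,1),np.round(wh),round(an,1))
E
```

```text
t 11.32 pos [ 435.9 -396.5  185.5] yaw -2.2 tilt [ 2.e-03 -7.e-04  1.e+00] w 87.9 F [ 0.4  0.3 -0.1] q7 0.93
need mm [   3.1   -6.  -163.5] units [ 0.1  -0.2  -5.45] yaw deg 0.1 units 0.03
top [  97  207  125   42 4350] z 0.088 rect 518.7 345.6 [261.  90.] 87.9
top [245 225  11  16 118] z 0.068 rect 509.8 130.5 [14. 32.] 88.1
top [347 226  29  25 423] z 0.081 rect 498.8 -138.7 [32. 44.] 84.9
top [211 270  66  13 396] z 0.027 rect 400.0 145.0 [159.  23.] 85.2
scene [ 330  103   68   64 2257] z 0.088 rect 520.1 344.3 [264.  92.] 87.8
scene [287 142  36  23 199] z 0.027 rect 400.2 109.0 [86. 23.] 85.1
scene [267 181  28  35 685] z 0.079 rect 503.0 -138.4 [35. 42.] 82.1
```

The small lens is standing in the beam, about 71 mm from the window and about 1 mm off the line. Next is the riser.

{"api": "carry_out", "payload": {"offset": [[0.05, -0.1, 0], [0.05, -0.1, -0.4], [0, 0, -0.8], [0, 0, -0.9], [0, 0, -0.9], [0, 0, -0.9], [0, 0, -0.8], [0, 0, -0.5], [0, 0, -0.25], [0, 0, 0], [0, 0, 0]], "dr": [[0, 0, 0], [0, 0, 0], [0, 0, 0], [0, 0, 0], [0, 0, 0], [0, 0, 0], [0, 0, 0], [0, 0, 0], [0, 0, 0], [0, 0, 0], [0, 0, 0]]}}

```text
clock: 12.33
tcp_pos: [0.441, -0.4018, 0.0226]
tcp_rot: [3.141, -0.056, -0.0]
wrist_force: [-0.1, 0.3, 0.6]
gripper_width: 0.0877
```

{"api": "carry_out", "payload": {"offset": [[0, 0, 0], [0, 0, 0], [0, 0, 0], [0, 0, 0], [0, 0, 0], [0, 0, 0], [0, 0, 0], [0, 0, 0], [0, 0, 0]], "dr": [[0, 0, 0], [0, 0, 0], [0, 0, 0], [0, 0, 0], [0, 0, 0], [0, 0, 0], [0, 0, 0], [0, 0, 0], [0, 0, 0]], "gripper": -1}}

```text
clock: 13.08
tcp_pos: [0.4409, -0.4018, 0.0227]
tcp_rot: [-3.141, 0.057, 0.0]
wrist_force: [-0.7, 0.4, -1.1]
gripper_width: 0.0311
```

```bash
python3 -c "
from h import *; go(.5095,.0515,.022,-2.1)"
```

```text
t 13.08 pos [ 440.9 -401.8   22.7] yaw -2.1 tilt [ 0. -0.  1.] w 31.1 F [-0.7  0.4 -1.1] q7 1.08
need mm [ 68.6 453.3  -0.7] units [ 2.29 15.11 -0.02] yaw deg -0.0 units -0.01
```

```bash
python3 -c "
from h import *; go(.5095,.0515,.022,-2.1); pic('g2',[('scene',(100,170,340,330),3.2)])"
```

```text
t 13.08 pos [ 440.9 -401.8   22.7] yaw -2.1 tilt [ 0. -0.  1.] w 31.1 F [-0.7  0.4 -1.1] q7 1.08
need mm [ 68.6 453.3  -0.7] units [ 2.29 15.11 -0.02] yaw deg -0.0 units -0.01
```

View pics/g2_scene.png

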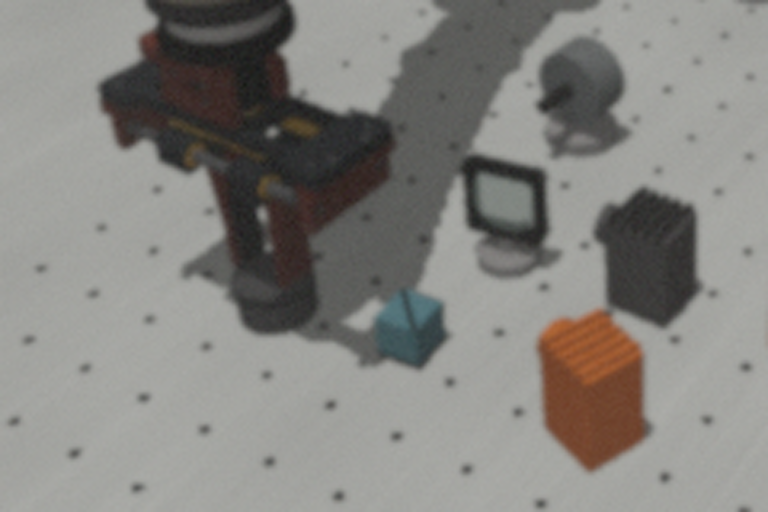

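The grip width of 31 mm is too small: the riser has been squeezed out towards the camera, at crop (278,295). I'll open, rise and remeasure it.

{"api": "carry_out", "payload": {"offset": [[0, 0, 0], [0, 0, 0], [0, 0, 0], [0, 0, 0], [0, 0, 0], [0, 0, 0.5], [0, 0, 0.9], [0, 0, 0.9], [0, 0.5, 0.5], [0, 0.9, 0], [0, 0.9, 0], [0, 0.5, 0]], "dr": [[0, 0, 0], [0, 0, 0], [0, 0, 0], [0, 0, 0], [0, 0, 0], [0, 0, 0], [0, 0, 0], [0, 0, 0], [0, 0, 0], [0, 0, 0], [0, 0, 0], [0, 0, 0]], "gripper": 1}}

```text
clock: 14.13
tcp_pos: [0.441, -0.315, 0.1067]
tcp_rot: [-3.139, 0.054, -0.0]
wrist_force: [0.4, 0.2, -0.2]
gripper_width: 0.0878
```

```bash
cat > m.py <<'E'
from h import *; from workcell import vision
def meas(sel):
  for n in("top","scene"):
    c=vision.camera(n); P,B=blobs(c)
    for s,m in B:
        q=P[m]; zt=np.percentile(q[:,2],95); top=m&(P[...,2]>zt-.008)
        (a,b),wh,an=cv2.minAreaRect((P[top][:,:2]*1000).astype(np.float32))
        mm=np.median(P[top][:,:2],0)*1000
        if sel(q.mean(0)): print(n,s[:5],"z %.3f"%zt,"rect",round(a,1),round(b,1),np.round(wh),round(an,1),"med",mm.round(1))
E
python3 - <<'E'
from m import *
go(.439,-.4025,.022,-2.1)
meas(lambda q:q[1]<-.33 and q[0]<.6)
pic('g3',[('top',(400,200,500,300),6)])
E
```

```text
t 14.13 pos [ 441.  -315.   106.7] yaw -2.0 tilt [-2.0e-04 -1.8e-03  1.0e+00] w 87.8 F [ 0.4  0.2 -0.2] q7 0.88
need mm [ -2.  -87.5 -84.7] units [-0.07 -2.92 -2.82] yaw deg -0.1 units -0.02
top [445 220  15   8 107] z 0.034 rect 540.2 -388.0 [18. 31.] 0.8 med [ 540.2 -387.2]
top [449 254   9   6  25] z 0.032 rect 456.7 -387.9 [ 4. 21.] 34.0 med [ 459.4 -389.4]
scene [172 247  27  24 498] z 0.034 rect 440.3 -401.7 [50. 50.] 10.9 med [ 442.7 -404.8]
scene [217 260  22  22 325] z 0.034 rect 536.1 -386.0 [31. 33.] 4.3 med [ 537.7 -389.3]
```

View pics/g3_top.png

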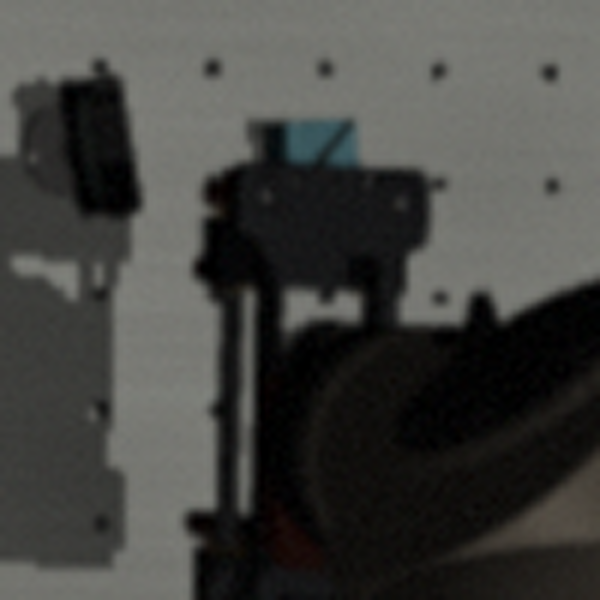

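The scene camera says the riser did not move, so the fingers closed above its top. That means the fingertips are higher than I assumed. I'll measure them in the depth image.

```bash
python3 - <<'E'
from m import *
c=vision.camera("scene"); P=cloud(c); p=np.array([.441,-.315,.1067])
m=(abs(P[...,0]-p[0])<.075)&(abs(P[...,1]-p[1])<.03)&(P[...,2]>.02)&(P[...,2]<.2)&(c["range_z"]>0)
v,u=np.nonzero(m); 
for lo in range(40,200,8):
    k=m&(P[...,2]*1000>=lo)&(P[...,2]*1000<lo+8)
    if k.sum(): q=P[k]*1000; print(lo,k.sum(),"x",q[:,0].min().round(),q[:,0].max().round(),"y",q[:,1].min().round(),q[:,1].max().round(), "xs hist",np.histogram(q[:,0],bins=range(365,520,15))[0])
pic('g4',[('scene',(130,120,330,280),4)])
E
```

```text
40 8 x 513.0 516.0 y -297.0 -290.0 xs hist [0 0 0 0 0 0 0 0 0 4]
48 9 x 513.0 516.0 y -298.0 -291.0 xs hist [0 0 0 0 0 0 0 0 0 5]
56 11 x 511.0 516.0 y -298.0 -286.0 xs hist [0 0 0 0 0 0 0 0 0 6]
64 10 x 511.0 516.0 y -298.0 -291.0 xs hist [0 0 0 0 0 0 0 0 0 8]
72 8 x 510.0 514.0 y -297.0 -285.0 xs hist [0 0 0 0 0 0 0 0 0 8]
120 55 x 388.0 495.0 y -330.0 -304.0 xs hist [ 0  6 25  0  0  0  0  0 24  0]
128 76 x 386.0 495.0 y -331.0 -304.0 xs hist [ 0 11 26  0  0  0  0  1 38  0]
136 68 x 388.0 495.0 y -330.0 -306.0 xs hist [ 0 13 21  0  0  0  0  0 34  0]
144 77 x 389.0 496.0 y -330.0 -303.0 xs hist [ 0 14 27  0  0  0  0  1 35  0]
152 71 x 385.0 497.0 y -331.0 -305.0 xs hist [ 0 10 26  0  0  0  0  0 35  0]
160 78 x 386.0 498.0 y -330.0 -304.0 xs hist [ 0 15 26  0  0  0  0  0 37  0]
168 85 x 383.0 499.0 y -330.0 -305.0 xs hist [ 0 15 26  0  0  0  0  0 44  0]
176 89 x 383.0 500.0 y -330.0 -303.0 xs hist [ 0 26 24  0  0  0  0  1 38  0]
184 37 x 381.0 496.0 y -330.0 -309.0 xs hist [ 0 23  8  0  0  0  0  0  6  0]
192 29 x 383.0 396.0 y -329.0 -301.0 xs hist [ 0 21  8  0  0  0  0  0  0  0]
```

View pics/g4_scene.png

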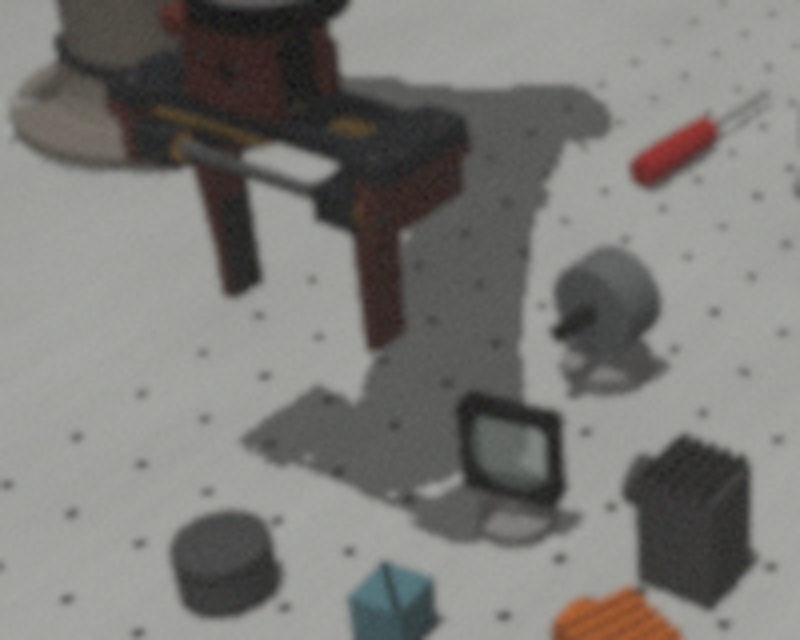

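The crop shows the fingertips at about z=120 mm while the reported TCP is at 107 mm. So the tips stand about 14 mm above the reported TCP, not 8 mm below it, and I'll plan heights from that.

{"api": "carry_out", "payload": {"offset": [[-0.03, -0.6, 0], [0, -0.9, 0], [0, -0.9, 0], [0, -0.5, 0], [0, 0, -0.4], [0, 0, -0.8], [0, 0, -0.8], [0, 0, -0.7], [0, 0, -0.5], [0, 0, -0.3], [0, 0, -0.2], [0, 0, 0]], "dr": [[0, 0, 0], [0, 0, 0], [0, 0, 0], [0, 0, 0], [0, 0, 0], [0, 0, 0], [0, 0, 0], [0, 0, 0], [0, 0, 0], [0, 0, 0], [0, 0, 0], [0, 0, 0]]}}

```text
clock: 15.38
tcp_pos: [0.4393, -0.4044, -0.0056]
tcp_rot: [-3.14, 0.057, 0.003]
wrist_force: [-0.4, -0.2, 0.1]
gripper_width: 0.0878
```

```bash
python3 -c "
from h import *; go(.440,-.402,-.005,-2.1)"
```

```text
t 15.38 pos [ 439.3 -404.4   -5.6] yaw -2.1 tilt [ 0.0016 -0.001   1.    ] w 87.8 F [-0.4 -0.2  0.1] q7 1.11
need mm [0.7 2.4 0.6] units [0.02 0.08 0.02] yaw deg -0.0 units -0.00
```

{"api": "carry_out", "payload": {"offset": [[0.02, 0.08, 0], [0, 0, 0], [0, 0, 0], [0, 0, 0], [0, 0, 0], [0, 0, 0], [0, 0, 0], [0, 0, 0], [0, 0, 0], [0, 0, 0]], "dr": [[0, 0, 0], [0, 0, 0], [0, 0, 0], [0, 0, 0], [0, 0, 0], [0, 0, 0], [0, 0, 0], [0, 0, 0], [0, 0, 0], [0, 0, 0]], "gripper": -1}}

```text
clock: 16.22
tcp_pos: [0.4407, -0.4025, -0.004]
tcp_rot: [-3.141, 0.057, -0.001]
wrist_force: [-0.8, 1.5, 5.7]
gripper_width: 0.0499
```

```bash
python3 -c "
from h import *; go(.5095,.0515,-.005,-2.1)"
```

```text
t 16.22 pos [ 440.7 -402.5   -4. ] yaw -2.1 tilt [-4.e-04 -0.e+00  1.e+00] w 49.9 F [-0.8  1.5  5.7] q7 1.11
need mm [ 68.8 454.   -1. ] units [ 2.29 15.13 -0.03] yaw deg -0.0 units -0.01
```

{"api": "carry_out", "payload": {"offset": [[0, 0, 0.4], [0, 0, 0.8], [0, 0, 0.9], [0, 0, 0.9], [0, 0, 0.8], [0, 0, 0.4], [0.08, 0.5, 0], [0.15, 0.95, 0], [0.15, 0.98, 0], [0.15, 0.98, 0], [0.15, 0.98, 0], [0.15, 0.98, 0]], "dr": [[0, 0, 0], [0, 0, 0], [0, 0, 0], [0, 0, 0], [0, 0, 0], [0, 0, 0], [0, 0, 0], [0, 0, 0], [0, 0, 0], [0, 0, 0], [0, 0, 0], [0, 0, 0]]}}

```text
clock: 17.22
tcp_pos: [0.465, -0.2397, 0.1213]
tcp_rot: [-3.141, 0.057, 0.001]
wrist_force: [-0.2, -0.2, -1.8]
gripper_width: 0.0497
```

{"api": "carry_out", "payload": {"offset": [[0.15, 0.98, 0], [0.15, 0.98, 0], [0.15, 0.98, 0], [0.15, 0.98, 0], [0.15, 0.98, 0], [0.15, 0.98, 0], [0.15, 0.98, 0], [0.15, 0.98, 0], [0.15, 0.9, 0], [0.08, 0.5, 0], [0, 0, 0], [0, 0, 0]], "dr": [[0, 0, 0], [0, 0, 0], [0, 0, 0], [0, 0, 0], [0, 0, 0], [0, 0, 0], [0, 0, 0], [0, 0, 0], [0, 0, 0], [0, 0, 0], [0, 0, 0], [0, 0, 0]]}}

```text
clock: 18.22
tcp_pos: [0.5079, 0.0364, 0.1213]
tcp_rot: [3.141, -0.054, -0.001]
wrist_force: [0.0, -0.6, -1.9]
gripper_width: 0.0499
```

```bash
python3 -c "
from h import *; go(.5095,.0515,-.004,-2.1)"
```

```text
t 18.22 pos [507.9  36.4 121.3] yaw -2.0 tilt [8.e-04 5.e-04 1.e+00] w 49.9 F [ 0.  -0.6 -1.9] q7 0.13
need mm [   1.6   15.1 -125.3] units [ 0.05  0.5  -4.18] yaw deg -0.1 units -0.03
```

{"api": "carry_out", "payload": {"offset": [[0.03, 0.25, 0], [0.02, 0.25, 0], [0, 0, -0.6], [0, 0, -0.8], [0, 0, -0.8], [0, 0, -0.7], [0, 0, -0.6], [0, 0, -0.35], [0, 0, -0.15], [0, 0, 0], [0, 0, 0]], "dr": [[0, 0, 0], [0, 0, 0], [0, 0, 0], [0, 0, 0], [0, 0, 0], [0, 0, 0], [0, 0, 0], [0, 0, 0], [0, 0, 0], [0, 0, 0], [0, 0, 0]]}}

```text
clock: 19.13
tcp_pos: [0.5105, 0.0507, 0.0023]
tcp_rot: [-3.141, 0.058, -0.001]
wrist_force: [0.4, 0.5, -1.7]
gripper_width: 0.0499
```

```bash
python3 -c "
from m import *; go(.5095,.0515,-.004,-2.1); meas(lambda q:0<q[1]<.2 and .45<q[0]<.6)"
```

```text
t 19.13 pos [510.5  50.7   2.3] yaw -2.1 tilt [-9.e-04 -1.e-04  1.e+00] w 49.9 F [ 0.4  0.5 -1.7] q7 0.27
need mm [-1.   0.8 -6.3] units [-0.03  0.03 -0.21] yaw deg 0.0 units 0.00
top [266 195  30  22 477] z 0.141 rect 573.6 48.1 [65. 47.] 87.4 med [580.9  47.5]
scene [ 287  103  111   78 3844] z 0.140 rect 509.5 50.8 [ 71. 180.] 88.0 med [525.4  33.4]
```

Lower, release, rise and go back toward the cube at (0.5355,-0.3865).

{"api": "carry_out", "payload": {"offset": [[-0.03, 0.02, -0.1], [0, 0, -0.1], [0, 0, 0], [0, 0, 0]], "dr": [[0, 0, 0], [0, 0, 0], [0, 0, 0], [0, 0, 0]]}}

```text
clock: 19.57
tcp_pos: [0.5092, 0.0517, -0.0042]
tcp_rot: [-3.141, 0.057, -0.001]
wrist_force: [0.1, 0.3, -0.3]
gripper_width: 0.0498
```

{"api": "carry_out", "payload": {"offset": [[0, 0, 0], [0, 0, 0], [0, 0, 0], [0, 0, 0], [0, 0, 0.3], [0, 0, 0.6], [0, 0, 0.9], [0, 0, 0.9], [0, 0, 0.9], [0, 0, 0.9], [0, 0, 0.5], [0, 0, 0]], "dr": [[0, 0, 0], [0, 0, 0], [0, 0, 0], [0, 0, 0], [0, 0, 0], [0, 0, 0], [0, 0, 0], [0, 0, 0], [0, 0, 0], [0, 0, 0], [0, 0, 0], [0, 0, 0]], "gripper": 1}}

```text
clock: 20.57
tcp_pos: [0.5111, 0.0516, 0.1492]
tcp_rot: [-3.139, 0.058, -0.009]
wrist_force: [0.9, -0.0, -0.2]
gripper_width: 0.0877
```

{"api": "carry_out", "payload": {"offset": [[0.06, -0.5, 0], [0.06, -0.98, 0], [0.06, -0.98, 0], [0.06, -0.98, 0], [0.06, -0.98, 0], [0.06, -0.98, 0], [0.06, -0.98, 0], [0.06, -0.98, 0], [0.06, -0.98, 0], [0.06, -0.98, 0], [0.06, -0.98, 0], [0.06, -0.98, 0]], "dr": [[0, 0, 0], [0, 0, 0.2], [0, 0, 0.2], [0, 0, 0.2], [0, 0, 0.2], [0, 0, 0.1], [0, 0, 0], [0, 0, 0], [0, 0, 0], [0, 0, 0], [0, 0, 0], [0, 0, 0]]}}

```text
clock: 21.57
tcp_pos: [0.5299, -0.288, 0.1449]
tcp_rot: [-3.14, -0.066, 0.002]
wrist_force: [-0.0, 0.9, 0.4]
gripper_width: 0.0876
```

{"api": "carry_out", "payload": {"offset": [[0.06, -0.98, 0], [0.06, -0.98, 0], [0.06, -0.9, 0], [0, -0.5, 0], [0, 0, 0], [0, 0, 0]], "dr": [[0, 0, 0], [0, 0, 0], [0, 0, 0], [0, 0, 0], [0, 0, 0], [0, 0, 0]]}}

```text
clock: 22.07
tcp_pos: [0.535, -0.3881, 0.1448]
tcp_rot: [-3.14, -0.063, 0.002]
wrist_force: [0.3, 0.2, -0.4]
gripper_width: 0.0875
```

```bash
python3 - <<'E'
from m import *; go(.536,-.3865,-.003,2.5); meas(lambda q:-.2<q[1]<.2 and .45<q[0]<.6)
import pickle
# cube yaw from blue mask in initial top picture, top face plane z=.032
c=pickle.load(open("top0.pkl","rb")); h=cv2.cvtColor(c["frame"],cv2.COLOR_BGR2HSV)
m=cv2.inRange(h,(85,60,60),(105,255,255)); m[:, :430]=0; m[:200]=0;m[250:]=0
v,u=np.nonzero(m); p=plane(c,u,v,.032)[:,:2]*1000; print(len(u),cv2.minAreaRect(p.astype(np.float32)),p.mean(0))
E
```

```text
t 22.07 pos [ 535.  -388.1  144.8] yaw 2.3 tilt [ 1.4e-03 -6.0e-04  1.0e+00] w 87.5 F [ 0.3  0.2 -0.4] q7 0.95
need mm [   1.     1.6 -147.8] units [ 0.03  0.05 -4.93] yaw deg 0.2 units 0.04
top [273 225  20  19 304] z 0.034 rect 506.8 50.1 [46. 48.] 0.9 med [506.9  51. ]
top [246 226   9  15 114] z 0.069 rect 509.9 130.3 [14. 32.] 87.7 med [510.9 129.7]
top [346 226  30  25 428] z 0.080 rect 499.7 -138.6 [32. 41.] 85.5 med [ 500.4 -138.5]
scene [313 165  19  16 244] z 0.034 rect 508.7 50.5 [49. 49.] 85.8 med [510.   47.9]
scene [267 181  28  34 695] z 0.080 rect 503.6 -137.9 [37. 41.] 83.6 med [ 506.4 -141.9]
93 ((536.3778686523438, -387.92376708984375), (25.631938934326172, 28.272520065307617), 0.8624359369277954) [ 536.38992956 -387.41701667]
```

The riser is about 80 mm beyond the small lens. Now I'll pick up the cube.

{"api": "carry_out", "payload": {"offset": [[0.03, 0.03, -0.4], [0, 0, -0.8], [0, 0, -0.9], [0, 0, -0.9], [0, 0, -0.8], [0, 0, -0.6], [0, 0, -0.3], [0, 0, -0.2], [0, 0, 0], [0, 0, 0]], "dr": [[0, 0, -0.1], [0, 0, 0], [0, 0, 0], [0, 0, 0], [0, 0, 0], [0, 0, 0], [0, 0, 0], [0, 0, 0], [0, 0, 0], [0, 0, 0]]}}

```text
clock: 23.0
tcp_pos: [0.5374, -0.3868, -0.0008]
tcp_rot: [3.141, 0.053, 0.001]
wrist_force: [0.5, 0.2, 1.4]
gripper_width: 0.0876
```

```bash
python3 -c "
from m import *; go(.536,-.3868,-.003,1.8)"
```

```text
t 23.00 pos [ 537.4 -386.8   -0.8] yaw 1.9 tilt [-7.e-04  4.e-04  1.e+00] w 87.6 F [0.5 0.2 1.4] q7 1.04
need mm [-1.4 -0.  -2.2] units [-0.05 -0.   -0.07] yaw deg -0.1 units -0.03
```

{"api": "carry_out", "payload": {"offset": [[-0.05, 0, -0.07], [0, 0, 0], [0, 0, 0], [0, 0, 0], [0, 0, 0], [0, 0, 0], [0, 0, 0], [0, 0, 0], [0, 0, 0], [0, 0, 0], [0, 0, 0], [0, 0, 0]], "dr": [[0, 0, 0], [0, 0, 0], [0, 0, 0], [0, 0, 0], [0, 0, 0], [0, 0, 0], [0, 0, 0], [0, 0, 0], [0, 0, 0], [0, 0, 0], [0, 0, 0], [0, 0, 0]], "gripper": -1}}

```text
clock: 24.0
tcp_pos: [0.5355, -0.3868, -0.0034]
tcp_rot: [3.141, 0.053, 0.0]
wrist_force: [0.5, -0.5, 0.7]
gripper_width: 0.03
```

```bash
python3 -c "
from m import *; go(.509,.0513,.029,-2.1)"
```

```text
t 24.00 pos [ 535.5 -386.8   -3.4] yaw 1.9 tilt [-1.e-04  1.e-04  1.e+00] w 30.0 F [ 0.5 -0.5  0.7] q7 1.04
need mm [-26.5 438.1  32.4] units [-0.88 14.6   1.08] yaw deg -4.0 units -0.81
```

{"api": "carry_out", "payload": {"offset": [[0, 0, 0.4], [0, 0, 0.8], [0, 0, 0.9], [0, 0, 0.9], [0, 0, 0.8], [0, 0, 0.4], [0, 0.5, 0], [-0.06, 0.95, 0], [-0.06, 0.98, 0], [-0.06, 0.98, 0], [-0.06, 0.98, 0], [-0.06, 0.98, 0]], "dr": [[0, 0, 0], [0, 0, 0], [0, 0, 0], [0, 0, 0], [0, 0, 0], [0, 0, 0], [0, 0, 0], [0, 0, -0.2], [0, 0, -0.2], [0, 0, -0.2], [0, 0, -0.2], [0, 0, 0]]}}

```text
clock: 25.0
tcp_pos: [0.5257, -0.2241, 0.1224]
tcp_rot: [-3.141, 0.059, 0.001]
wrist_force: [0.5, 0.5, -0.7]
gripper_width: 0.0301
```

{"api": "carry_out", "payload": {"offset": [[-0.06, 0.98, 0], [-0.06, 0.98, 0], [-0.06, 0.98, 0], [-0.06, 0.98, 0], [-0.06, 0.98, 0], [-0.06, 0.98, 0], [-0.06, 0.98, 0], [-0.06, 0.9, 0], [-0.06, 0.6, 0], [0, 0.3, 0], [0, 0, 0], [0, 0, 0]], "dr": [[0, 0, 0], [0, 0, 0], [0, 0, 0], [0, 0, 0], [0, 0, 0], [0, 0, 0], [0, 0, 0], [0, 0, 0], [0, 0, 0], [0, 0, 0], [0, 0, 0], [0, 0, 0]]}}

```text
clock: 26.0
tcp_pos: [0.5102, 0.0335, 0.1226]
tcp_rot: [3.141, -0.057, 0.0]
wrist_force: [0.6, 0.8, 0.0]
gripper_width: 0.0302
```

```bash
python3 -c "
from h import *; go(.509,.0513,.029,-2.1)"
```

```text
t 26.00 pos [510.2  33.5 122.6] yaw -2.1 tilt [-1.e-04  5.e-04  1.e+00] w 30.2 F [0.6 0.8 0. ] q7 0.17
need mm [ -1.2  17.8 -93.6] units [-0.04  0.59 -3.12] yaw deg -0.0 units -0.01
```

{"api": "carry_out", "payload": {"offset": [[-0.04, 0.3, 0], [0, 0.29, 0], [0, 0, -0.5], [0, 0, -0.7], [0, 0, -0.7], [0, 0, -0.5], [0, 0, -0.3], [0, 0, -0.1], [0, 0, 0], [0, 0, 0]], "dr": [[0, 0, 0], [0, 0, 0], [0, 0, 0], [0, 0, 0], [0, 0, 0], [0, 0, 0], [0, 0, 0], [0, 0, 0], [0, 0, 0], [0, 0, 0]]}}

```text
clock: 26.83
tcp_pos: [0.5096, 0.0517, 0.0391]
tcp_rot: [-3.141, 0.058, -0.001]
wrist_force: [-0.7, 0.5, -1.0]
gripper_width: 0.0295
```

```bash
python3 -c "
from h import *; go(.509,.0513,.029,-2.1)"
```

```text
t 26.83 pos [509.6  51.7  39.1] yaw -2.1 tilt [-9.e-04 -1.e-04  1.e+00] w 29.5 F [-0.7  0.5 -1. ] q7 0.25
need mm [ -0.6  -0.4 -10.1] units [-0.02 -0.01 -0.34] yaw deg 0.0 units 0.00
```

{"api": "carry_out", "payload": {"offset": [[0, 0, -0.12], [-0.02, -0.02, -0.12], [0, 0, -0.08], [0, 0, 0], [0, 0, 0]], "dr": [[0, 0, 0], [0, 0, 0], [0, 0, 0], [0, 0, 0], [0, 0, 0]]}}

```text
clock: 27.25
tcp_pos: [0.5083, 0.0512, 0.0289]
tcp_rot: [-3.141, 0.057, 0.0]
wrist_force: [-0.1, 1.1, -0.6]
gripper_width: 0.0301
```

{"api": "carry_out", "payload": {"offset": [[0, 0, 0], [0, 0, 0], [0, 0, 0], [0, 0, 0], [0, 0, 0], [0, 0, 0], [0, 0, 0.3], [0, 0, 0.6], [0, 0, 0.9], [0, 0, 0.9], [0, 0, 0.9], [0, 0, 0]], "dr": [[0, 0, 0], [0, 0, 0], [0, 0, 0], [0, 0, 0], [0, 0, 0], [0, 0, 0], [0, 0, 0], [0, 0, 0], [0, 0, 0], [0, 0, 0], [0, 0, 0], [0, 0, 0]], "gripper": 1}}

```text
clock: 28.25
tcp_pos: [0.5114, 0.0511, 0.1417]
tcp_rot: [-3.138, 0.058, -0.011]
wrist_force: [-0.1, -0.6, 0.1]
gripper_width: 0.0877
```

{"api": "carry_out", "payload": {"offset": [[0.08, -0.5, 0], [0.08, -0.98, 0], [0.08, -0.98, 0], [0.08, -0.98, 0], [0.08, -0.98, 0], [0.08, -0.98, 0], [0.08, -0.98, 0], [0.08, -0.98, 0], [0.08, -0.98, 0], [0.08, -0.9, 0], [0.08, -0.5, 0], [0, 0, 0]], "dr": [[0, 0, 0], [0, 0, 0.4], [0, 0, 0.4], [0, 0, 0.4], [0, 0, 0.4], [0, 0, 0.4], [0, 0, 0], [0, 0, 0], [0, 0, 0], [0, 0, 0], [0, 0, 0], [0, 0, 0]]}}

```text
clock: 29.25
tcp_pos: [0.534, -0.2455, 0.1375]
tcp_rot: [3.132, 0.208, 0.001]
wrist_force: [0.8, 0.4, 0.4]
gripper_width: 0.0877
```

```bash
python3 - <<'E'
from m import *; go(.5375,-.287,.020,8); meas(lambda q:-.2<q[1]<.2 and .45<q[0]<.6)
c=vision.camera("top"); h=cv2.cvtColor(c["frame"],cv2.COLOR_BGR2HSV)
m=cv2.inRange(h,(85,60,60),(105,255,255)); m[:, :255]=0;m[:, 310:]=0; m[:200]=0;m[260:]=0
v,u=np.nonzero(m); p=plane(c,u,v,.064)[:,:2]*1000; print(len(u),cv2.minAreaRect(p.astype(np.float32)),p.mean(0))
t=c["frame"][200:265,205:385]; cv2.imwrite("pics/g5.png",cv2.resize(t,None,fx=4.4,fy=4.4,interpolation=cv2.INTER_CUBIC))
E
```

```text
t 29.25 pos [ 534.  -245.5  137.5] yaw 7.6 tilt [-5.0e-04  2.6e-03  1.0e+00] w 87.7 F [0.8 0.4 0.4] q7 0.84
need mm [   3.5  -41.5 -117.5] units [ 0.12 -1.38 -3.92] yaw deg 0.4 units 0.08
top [273 225  20  19 304] z 0.066 rect 505.9 50.7 [27. 30.] 0.9 med [504.9  50.5]
top [244 226  11  15 118] z 0.069 rect 509.7 130.1 [32. 14.] 0.6 med [510.8 129.6]
top [346 226  30  25 432] z 0.080 rect 499.4 -138.6 [32. 43.] 84.6 med [ 500.3 -138.5]
scene [313 156  18  25 368] z 0.065 rect 508.0 51.7 [34. 32.] 85.7 med [509.4  45.5]
scene [267 181  28  35 657] z 0.079 rect 502.8 -138.1 [34. 46.] 88.1 med [ 503.4 -147.7]
140 ((507.1742248535156, 50.62544250488281), (29.5394287109375, 29.62264060974121), 0.8657084107398987) [506.77438822  49.81073569]
```

View pics/g5.png

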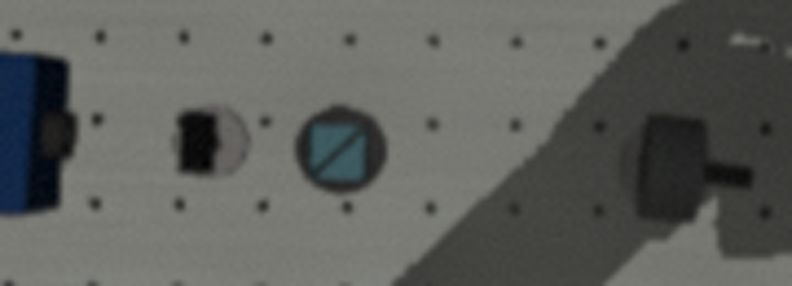

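The crop shows the cube (338,150) centred on the riser. The seam is right, and the small lens at (212,140) sits in line with the snout. Next comes the large lens.

{"api": "carry_out", "payload": {"offset": [[0.06, -0.4, 0], [0.06, -0.6, 0], [0, -0.38, 0], [0, 0, -0.3], [0, 0, -0.7], [0, 0, -0.8], [0, 0, -0.8], [0, 0, -0.7], [0, 0, -0.4], [0, 0, -0.2], [0, 0, 0], [0, 0, 0]], "dr": [[0, 0, 0.1], [0, 0, 0], [0, 0, 0], [0, 0, 0], [0, 0, 0], [0, 0, 0], [0, 0, 0], [0, 0, 0], [0, 0, 0], [0, 0, 0], [0, 0, 0], [0, 0, 0]]}}

```text
clock: 30.4
tcp_pos: [0.5387, -0.2823, 0.0204]
tcp_rot: [3.133, 0.231, 0.001]
wrist_force: [0.6, -0.5, 0.2]
gripper_width: 0.0877
```

```bash
python3 -c "
from h import *; go(.5375,-.287,.020,8)"
```

```text
t 30.40 pos [ 538.7 -282.3   20.4] yaw 8.4 tilt [-4.e-04  2.e-04  1.e+00] w 87.7 F [ 0.6 -0.5  0.2] q7 1.01
need mm [-1.2 -4.7 -0.4] units [-0.04 -0.16 -0.01] yaw deg -0.4 units -0.09
```

{"api": "carry_out", "payload": {"offset": [[-0.02, -0.08, 0], [-0.02, -0.08, 0], [0, 0, 0], [0, 0, 0], [0, 0, 0], [0, 0, 0]], "dr": [[0, 0, 0], [0, 0, 0], [0, 0, 0], [0, 0, 0], [0, 0, 0], [0, 0, 0]]}}

```text
clock: 30.9
tcp_pos: [0.5373, -0.2872, 0.0202]
tcp_rot: [-3.133, -0.231, -0.001]
wrist_force: [-0.1, -0.1, -0.3]
gripper_width: 0.0881
```

{"api": "carry_out", "payload": {"offset": [[0, 0, 0], [0, 0, 0], [0, 0, 0], [0, 0, 0], [0, 0, 0], [0, 0, 0], [0, 0, 0], [0, 0, 0], [0, 0, 0]], "dr": [[0, 0, 0], [0, 0, 0], [0, 0, 0], [0, 0, 0], [0, 0, 0], [0, 0, 0], [0, 0, 0], [0, 0, 0], [0, 0, 0]], "gripper": -1}}

```text
clock: 31.65
tcp_pos: [0.5374, -0.2872, 0.02]
tcp_rot: [3.133, 0.231, 0.0]
wrist_force: [0.7, -0.3, -0.2]
gripper_width: 0.054
```

```bash
python3 -c "
from h import *; go(.505,-.0425,.0204,-2.1)"
```

```text
t 31.65 pos [ 537.4 -287.2   20. ] yaw 8.4 tilt [-3.e-04  1.e-04  1.e+00] w 54.0 F [ 0.7 -0.3 -0.2] q7 1.02
need mm [-32.4 244.7   0.4] units [-1.08  8.16  0.01] yaw deg -10.5 units -2.11
```

{"api": "carry_out", "payload": {"offset": [[0, 0, 0.4], [0, 0, 0.8], [0, 0, 0.9], [0, 0, 0.9], [0, 0, 0.8], [0, 0, 0.4], [-0.1, 0.5, 0], [-0.13, 0.9, 0], [-0.13, 0.95, 0], [-0.13, 0.95, 0], [-0.13, 0.95, 0], [-0.13, 0.95, 0]], "dr": [[0, 0, 0], [0, 0, 0], [0, 0, 0], [0, 0, 0], [0, 0, 0], [0, 0, 0], [0, 0, -0.3], [0, 0, -0.4], [0, 0, -0.4], [0, 0, -0.4], [0, 0, -0.4], [0, 0, -0.2]]}}

```text
clock: 32.65
tcp_pos: [0.5137, -0.1298, 0.1457]
tcp_rot: [-3.141, 0.06, 0.002]
wrist_force: [0.6, -0.4, -2.4]
gripper_width: 0.0538
```

{"api": "carry_out", "payload": {"offset": [[-0.13, 0.95, 0], [-0.13, 0.9, 0], [-0.13, 0.6, 0], [0, 0.4, 0], [0, 0, 0], [0, 0, 0]], "dr": [[0, 0, 0], [0, 0, 0], [0, 0, 0], [0, 0, 0], [0, 0, 0], [0, 0, 0]]}}

```text
clock: 33.15
tcp_pos: [0.5027, -0.0454, 0.1459]
tcp_rot: [-3.141, 0.054, 0.001]
wrist_force: [0.4, -0.1, -1.8]
gripper_width: 0.0542
```

```bash
python3 -c "
from h import *; go(.505,-.0425,.0204,-2.1)"
```

```text
t 33.15 pos [502.7 -45.4 145.9] yaw -2.0 tilt [ 4.e-04 -0.e+00  1.e+00] w 54.2 F [ 0.4 -0.1 -1.8] q7 0.30
need mm [   2.3    2.9 -125.5] units [ 0.08  0.1  -4.18] yaw deg -0.1 units -0.02
```

{"api": "carry_out", "payload": {"offset": [[0.04, 0.05, 0], [0.02, 0.05, -0.4], [0, 0, -0.8], [0, 0, -0.8], [0, 0, -0.8], [0, 0, -0.6], [0, 0, -0.4], [0, 0, -0.2], [0, 0, 0], [0, 0, 0]], "dr": [[0, 0, 0], [0, 0, 0], [0, 0, 0], [0, 0, 0], [0, 0, 0], [0, 0, 0], [0, 0, 0], [0, 0, 0], [0, 0, 0], [0, 0, 0]]}}

```text
clock: 33.98
tcp_pos: [0.5051, -0.0433, 0.0262]
tcp_rot: [3.141, -0.058, 0.001]
wrist_force: [-0.6, -0.5, -1.3]
gripper_width: 0.0536
```

```bash
python3 -c "
from h import *; go(.505,-.0425,.0204,-2.1)"
```

```text
t 33.98 pos [505.1 -43.3  26.2] yaw -2.1 tilt [-4.e-04  2.e-04  1.e+00] w 53.6 F [-0.6 -0.5 -1.3] q7 0.47
need mm [-0.1  0.8 -5.8] units [-0.    0.03 -0.19] yaw deg 0.0 units 0.00
```

{"api": "carry_out", "payload": {"offset": [[0, 0.03, -0.1], [0, 0, -0.09], [0, 0, 0], [0, 0, 0]], "dr": [[0, 0, 0], [0, 0, 0], [0, 0, 0], [0, 0, 0]]}}

```text
clock: 34.32
tcp_pos: [0.505, -0.0415, 0.0206]
tcp_rot: [-3.141, 0.056, -0.001]
wrist_force: [1.6, -0.7, -1.4]
gripper_width: 0.0539
```

{"api": "carry_out", "payload": {"offset": [[0, 0, 0], [0, 0, 0], [0, 0, 0], [0, 0, 0], [0, 0, 0], [0, 0, 0.3], [0, 0, 0.6], [0, 0, 0.9], [0, 0, 0.9], [0, 0, 0.9], [0, 0, 0.5], [0, 0, 0]], "dr": [[0, 0, 0], [0, 0, 0], [0, 0, 0], [0, 0, 0], [0, 0, 0], [0, 0, 0], [0, 0, 0], [0, 0, 0], [0, 0, 0], [0, 0, 0], [0, 0, 0], [0, 0, 0]], "gripper": 1}}

```text
clock: 35.32
tcp_pos: [0.5069, -0.0421, 0.1467]
tcp_rot: [-3.14, 0.058, -0.009]
wrist_force: [1.2, 0.1, 0.6]
gripper_width: 0.0877
```

{"api": "carry_out", "payload": {"offset": [[0.3, -0.5, 0], [0.4, -0.7, 0], [0.4, -0.7, 0], [0.4, -0.7, 0], [0.4, -0.7, 0], [0.4, -0.7, 0], [0.4, -0.7, 0], [0.4, -0.7, 0], [0.4, -0.7, 0], [0.4, -0.7, 0], [0.4, -0.6, 0], [0.2, -0.3, 0]], "dr": [[0, 0, -0.5], [0, 0, -1], [0, 0, -1], [0, 0, -1], [0, 0, -1], [0, 0, -1], [0, 0, -1], [0, 0, -1], [0, 0, -1], [0, 0, -1], [0, 0, -1], [0, 0, -1]]}}

```text
clock: 36.32
tcp_pos: [0.6399, -0.2753, 0.1424]
tcp_rot: [2.721, -1.568, -0.0]
wrist_force: [-0.5, -0.5, -0.2]
gripper_width: 0.0876
```

{"api": "carry_out", "payload": {"offset": [[0, 0, 0], [0, 0, 0], [0, 0, 0], [0, 0, 0], [0, 0, 0], [0, 0, 0], [0, 0, 0], [0, 0, 0], [0, 0, 0]], "dr": [[0, 0, -1], [0, 0, -1], [0, 0, -1], [0, 0, -1], [0, 0, -1], [0, 0, -1], [0, 0, -0.5], [0, 0, 0], [0, 0, 0]]}}

```text
clock: 37.07
tcp_pos: [0.6394, -0.2726, 0.1425]
tcp_rot: [2.182, -2.259, -0.001]
wrist_force: [0.1, -0.0, -0.3]
gripper_width: 0.088
```

```bash
python3 -c "
from m import *; go(.641,-.275,.021,-92); meas(lambda q:-.2<q[1]<.2 and .45<q[0]<.6)"
```

```text
t 37.07 pos [ 639.4 -272.6  142.5] yaw -92.0 tilt [ 1.2e-03 -1.0e-04  1.0e+00] w 88.0 F [ 0.1 -0.  -0.3] q7 -0.67
need mm [   1.6   -2.4 -121.5] units [ 0.05 -0.08 -4.05] yaw deg -0.0 units -0.00
top [246 225  12  16 118] z 0.069 rect 509.7 130.6 [32. 14.] 0.0 med [510.8 129.9]
top [273 225  20  19 303] z 0.066 rect 505.9 50.7 [27. 30.] 0.8 med [504.8  50.4]
top [316 225   6   5  16] z 0.080 rect 526.8 -40.0 [ 6. 14.] 34.5 med [528.1 -40.3]
scene [322 157   9  24 162] z 0.065 rect 519.1 51.9 [12. 33.] 16.7 med [519.5  51.6]
scene [294 168  19  24 217] z 0.078 rect 516.3 -43.9 [13. 19.] 30.0 med [516.4 -43.9]
scene [267 183  19  33 331] z 0.078 rect 491.0 -148.6 [18. 30.] 41.2 med [ 493.8 -151.8]
```

{"api": "carry_out", "payload": {"offset": [[0.05, -0.08, -0.4], [0, 0, -0.8], [0, 0, -0.8], [0, 0, -0.8], [0, 0, -0.7], [0, 0, -0.4], [0, 0, -0.15], [0, 0, 0], [0, 0, 0]], "dr": [[0, 0, 0], [0, 0, 0], [0, 0, 0], [0, 0, 0], [0, 0, 0], [0, 0, 0], [0, 0, 0], [0, 0, 0], [0, 0, 0]]}}

```text
clock: 37.92
tcp_pos: [0.6416, -0.2758, 0.0225]
tcp_rot: [-2.181, 2.261, -0.002]
wrist_force: [0.7, -0.9, -0.6]
gripper_width: 0.0881
```

{"api": "carry_out", "payload": {"offset": [[0, 0, 0], [0, 0, 0], [0, 0, 0], [0, 0, 0], [0, 0, 0], [0, 0, 0], [0, 0, 0], [0, 0, 0], [0, 0, 0], [0, 0, 0], [0, 0, 0]], "dr": [[0, 0, 0], [0, 0, 0], [0, 0, 0], [0, 0, 0], [0, 0, 0], [0, 0, 0], [0, 0, 0], [0, 0, 0], [0, 0, 0], [0, 0, 0], [0, 0, 0]], "gripper": -1, "newtons": 20}}

```text
clock: 38.83
tcp_pos: [0.6413, -0.2752, 0.0218]
tcp_rot: [2.181, -2.261, 0.0]
wrist_force: [-0.1, 0.3, 0.6]
gripper_width: 0.0398
```

```bash
python3 -c "
from m import *; go(.609,.048,.021,-92.1)"
```

```text
t 38.83 pos [ 641.3 -275.2   21.8] yaw -92.1 tilt [0. 0. 1.] w 39.8 F [-0.1  0.3  0.6] q7 -0.59
need mm [-32.3 323.2  -0.8] units [-1.08 10.77 -0.03] yaw deg -0.0 units -0.01
```

{"api": "carry_out", "payload": {"offset": [[0, 0, 0.4], [0, 0, 0.8], [0, 0, 0.9], [0, 0, 0.6], [-0.05, 0.5, 0], [-0.1, 0.9, 0], [-0.1, 0.95, 0], [-0.1, 0.95, 0], [-0.1, 0.95, 0], [-0.1, 0.95, 0], [-0.1, 0.95, 0], [-0.1, 0.95, 0]], "dr": [[0, 0, 0], [0, 0, 0], [0, 0, 0], [0, 0, 0], [0, 0, 0], [0, 0, 0], [0, 0, 0], [0, 0, 0], [0, 0, 0], [0, 0, 0], [0, 0, 0], [0, 0, 0]]}}

```text
clock: 39.83
tcp_pos: [0.6182, -0.0607, 0.1032]
tcp_rot: [-2.181, 2.261, 0.001]
wrist_force: [0.8, -0.8, -2.4]
gripper_width: 0.0401
```

{"api": "carry_out", "payload": {"offset": [[-0.1, 0.95, 0], [-0.1, 0.95, 0], [-0.1, 0.9, 0], [-0.05, 0.6, 0], [0, 0.3, 0], [0, 0, 0], [0, 0, 0]], "dr": [[0, 0, 0], [0, 0, 0], [0, 0, 0], [0, 0, 0], [0, 0, 0], [0, 0, 0], [0, 0, 0]]}}

```text
clock: 40.42
tcp_pos: [0.6083, 0.0481, 0.1031]
tcp_rot: [2.181, -2.261, 0.001]
wrist_force: [-0.7, -0.9, -2.9]
gripper_width: 0.0401
```

```bash
python3 -c "
from m import *; go(.609,.048,.0218,-92.1); meas(lambda q:-.2<q[1]<.02 and .45<q[0]<.6)"
```

```text
t 40.42 pos [608.3  48.1 103.1] yaw -92.1 tilt [-3.e-04  7.e-04  1.e+00] w 40.1 F [-0.7 -0.9 -2.9] q7 -1.04
need mm [  0.7  -0.1 -81.3] units [ 0.02 -0.   -2.71] yaw deg -0.0 units -0.01
top [315 225   7  24 138] z 0.080 rect 502.6 -41.9 [56. 12.] 0.9 med [503.7 -42.7]
top [346 226  30  25 426] z 0.080 rect 499.8 -138.8 [32. 44.] 84.8 med [ 500.4 -138.4]
scene [ 287  142   45   51 1015] z 0.077 rect 504.1 -41.2 [56. 16.] 0.0 med [505.9 -43.9]
scene [267 181  28  35 682] z 0.080 rect 504.0 -139.4 [40. 35.] 0.6 med [ 507.1 -141.7]
```

The large lens stands 81 mm from the meter face, within about 2 mm of the beam. Now I'll set the dump down.

{"api": "carry_out", "payload": {"offset": [[0.01, 0, -0.4], [0, 0, -0.7], [0, 0, -0.7], [0, 0, -0.5], [0, 0, -0.2], [0, 0, 0], [0, 0, 0]], "dr": [[0, 0, 0], [0, 0, 0], [0, 0, 0], [0, 0, 0], [0, 0, 0], [0, 0, 0], [0, 0, 0]]}}

```text
clock: 41.1
tcp_pos: [0.6088, 0.0481, 0.028]
tcp_rot: [2.18, -2.262, 0.001]
wrist_force: [0.2, -0.3, -3.1]
gripper_width: 0.0397
```

```bash
python3 -c "
from m import *; go(.6085,.0475,.0218,-92.1)"
```

```text
t 41.10 pos [608.8  48.1  28. ] yaw -92.1 tilt [-2.e-04  6.e-04  1.e+00] w 39.7 F [ 0.2 -0.3 -3.1] q7 -0.97
need mm [-0.3 -0.6 -6.2] units [-0.01 -0.02 -0.21] yaw deg 0.0 units 0.00
```

{"api": "carry_out", "payload": {"offset": [[0, -0.02, -0.1], [0, 0, -0.1], [0, 0, 0], [0, 0, 0]], "dr": [[0, 0, 0], [0, 0, 0], [0, 0, 0], [0, 0, 0]]}}

```text
clock: 41.43
tcp_pos: [0.6087, 0.0483, 0.022]
tcp_rot: [-2.181, 2.261, -0.0]
wrist_force: [0.2, 0.5, -2.3]
gripper_width: 0.04
```

{"api": "carry_out", "payload": {"offset": [[0, 0, 0], [0, 0, 0], [0, 0, 0], [0, 0, 0], [0, 0, 0], [0, 0, 0], [0, 0, 0.3], [0, 0, 0.6], [0, 0, 0.9], [0, 0, 0.9], [0, 0, 0.9], [0, 0, 0.6]], "dr": [[0, 0, 0], [0, 0, 0], [0, 0, 0], [0, 0, 0], [0, 0, 0], [0, 0, 0], [0, 0, 0], [0, 0, 0], [0, 0, 0], [0, 0, 0], [0, 0, 0], [0, 0, 0]], "gripper": 1}}

```text
clock: 42.43
tcp_pos: [0.6093, 0.0476, 0.1509]
tcp_rot: [-2.179, 2.261, -0.003]
wrist_force: [0.9, -0.7, 0.8]
gripper_width: 0.0873
```

{"api": "carry_out", "payload": {"offset": [[0, -0.5, 0], [0, -0.95, 0], [0, -0.95, 0], [0, -0.95, 0], [0, -0.95, 0], [0, -0.95, 0], [0, -0.95, 0], [0, -0.95, 0], [0, -0.95, 0], [0, -0.95, 0], [0, -0.5, 0], [0, 0, 0]], "dr": [[0, 0, 0], [0, 0, 0], [0, 0, 0], [0, 0, 0], [0, 0, 0], [0, 0, 0], [0, 0, 0], [0, 0, 0], [0, 0, 0], [0, 0, 0], [0, 0, 0], [0, 0, 0]]}}

```text
clock: 43.43
tcp_pos: [0.6062, -0.2439, 0.1481]
tcp_rot: [2.172, -2.267, 0.002]
wrist_force: [-0.3, 0.3, 0.2]
gripper_width: 0.0879
```

```bash
python3 - <<'E'
from m import *
go(0,0,0,0); meas(lambda q:-.2<q[1]<.5 and .38<q[0]<.9)
c=vision.camera("top")
cv2.imwrite("pics/g6.png",cv2.resize(c["frame"][100:285,90:390],None,fx=2.66,fy=2.66,interpolation=cv2.INTER_CUBIC))
E
```

```text
t 43.43 pos [ 606.2 -243.9  148.1] yaw -92.5 tilt [3.0e-04 2.4e-03 1.0e+00] w 87.9 F [-0.3  0.3  0.2] q7 -0.68
need mm [-606.2  243.9 -148.1] units [-20.21   8.13  -4.94] yaw deg -87.5 units -17.51
top [322 118  30  37 187] z 0.027 rect 765.6 -85.2 [70. 92.] 85.1 med [767.8 -87.2]
top [182 149  22  21 347] z 0.080 rect 696.3 285.8 [21. 21.] 64.6 med [695.7 284.6]
top [275 184  18  25 396] z 0.075 rect 604.9 47.4 [52. 40.] 0.5 med [608.1  47.5]
top [  97  207  125   42 4346] z 0.088 rect 518.7 345.8 [261.  90.] 87.9 med [518.6 344.6]
top [273 225  20  19 305] z 0.066 rect 505.9 50.8 [27. 30.] 0.9 med [504.8  50.4]
top [315 225   9  17  90] z 0.080 rect 511.2 -41.8 [39. 12.] 0.9 med [513.5 -40.7]
top [246 226   9  15 114] z 0.069 rect 509.7 130.7 [32. 13.] 0.3 med [510.8 129.7]
top [211 270  62  10 243] z 0.026 rect 400.7 137.0 [ 20. 123.] 0.9 med [401.9 124.3]
scene [ 330  103   68   63 2247] z 0.088 rect 520.0 345.8 [264.  93.] 88.0 med [523.8 325.4]
scene [407 136  17  26 335] z 0.080 rect 698.0 286.0 [22. 18.] 8.8 med [699.3 282.2]
scene [293 151  11  14  54] z 0.026 rect 405.2 112.4 [12. 52.] 2.8 med [405.6 108.6]
scene [293 156  38  36 711] z 0.076 rect 493.3 -41.9 [18. 33.] 82.2 med [491.1 -44.2]
scene [340 161  27  31 597] z 0.074 rect 609.6 49.0 [45. 47.] 88.9 med [611.6  43.2]
scene [267 184  29  32 504] z 0.073 rect 501.4 -137.6 [56. 24.] 17.4 med [ 517.1 -140.3]
scene [368 212  49  33 505] z 0.026 rect 766.5 -83.8 [74. 91.] 84.9 med [766.3 -92.3]
```

View pics/g6.png

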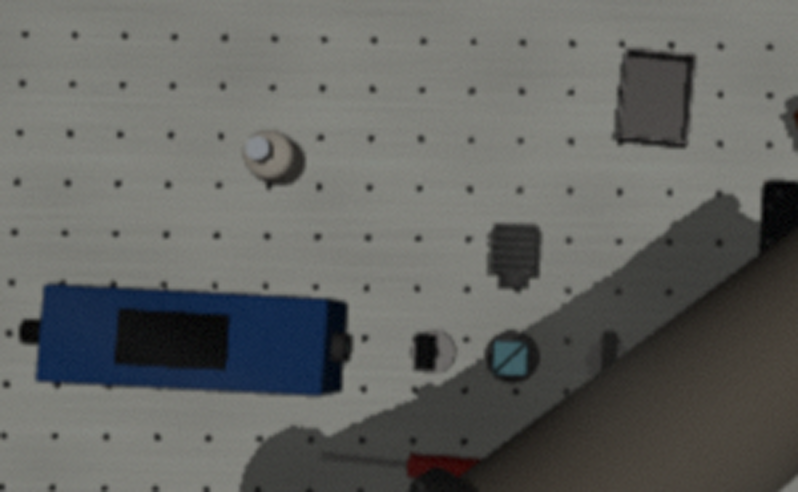

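The crop shows the lens, cube and large lens at (425,352), (510,358) and (610,350), in line with the snout. The dump at (515,250) has its mouth toward the riser. The bystanders are unmoved, so I'm handing in.

```bash
python3 -c "
from workcell import r; print(r.close_job())"
```

```text
the job is handed in; nothing more can be done
None
```

The beam line is set out in the order asked, and I handed the job in at about 43.5 s with the gripper open and clear of everything. The close call gives no verdict.

**Last camera checks:**

| Item | Position | Asked |
|---|---|---|
| Small lens | about 71 mm from the window | 70 mm |
| Riser | about 80 mm beyond the small lens | 80 mm |
| Cube | centred on the riser within about 1 mm, seam sending the beam left | centred |
| Large lens | about 81 mm from the meter face | 80 mm |
| Dump (the dark one) | about 100 mm left of the riser, mouth toward it | 100 mm |

The small lens and riser stand within 1–2 mm of the beam line, and the large lens within about 2 mm. Both lenses, the cube and the dump were set down at the beam's angle to within about 1° by the tool's yaw. The bottle and tray measured the same place as at the start.

**What failed or disagreed:**
- **Fingertip height:** The fingertips were about 14 mm above the reported TCP, although the description puts them 8 mm ahead of it. My first grasp of the riser therefore closed above it without moving it. I corrected the heights after measuring them, and every later grasp held.
- **Camera offset:** The two cameras differed by about 2–3 mm in x.
- **Partly hidden things:** In the last picture the arm hid part of the large lens, the meter and the screwdriver. The large-lens distance comes from the check just before I set the dump down. The screwdriver last measured clear after the small lens was placed, and it was then where it started.

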